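# Bring the tube rotator's empty clip to the top and index it

## Task

The tube rotator has stopped anywhere and its empty clip has to be on top for loading: push the wheel round by its spokes until the empty clip stands at the very top, keeping off the glass tubes. Then press the index plunger at the front fully home into the rim, so that the wheel is locked there, and leave it. Nothing is to be picked up, and the glassware round about stays where it stands.

Things in the scene. Friction and masses are not known exactly. Their poses are not given: they have to be found in the camera images.
- hub (a point): centre of the rotator's spoked wheel (on its axis, mid-thickness of the spokes), 172 mm above the bench. Axes fixed to the leaning stand, not turning with the wheel: z along the wheel's axis out of its front, towards the robot and 45 degrees up; x in the wheel's plane, straight uphill; y level, to the left seen from the front. The hub is 50 mm wide, its front 19 mm in front of this point
- spokes: the wheel's 5 equal straight bare aluminium spokes, 72 degrees apart, 11 mm wide, 8 mm thick, bare from the hub (radius 25) to the rim (inner radius 94, outer 116, 8 mm thick). Origin at the hub; turns with the wheel; x along the spoke of the empty clip, z out of the wheel's front. Between spokes it is open; behind, all is free for 29 mm from the mid-plane, except the 16 mm shaft
- tube_clips: five black spring clips on the rim's edge, one at the end of each spoke, and the glass tubes in four of them: 21 mm thick, 150 mm long with stopper, lying square to the spoke at radius 128 mm, from 10 mm behind to 19 mm in front of the wheel's mid-plane, tips out to radius 160 mm. Origin at the hub, x towards the empty clip; turns with the wheel
- empty_clip (a point): centre of the empty clip (where the axis of its tube would lie), 128 mm from the wheel's axis, 4 mm in front of the mid-plane; it turns with the wheel. Own axes: x outward along the spoke that carries this clip, z along the wheel's axis out of its front
- top_place (a point): fixed point where the centre of the empty clip must come: 128 mm straight uphill of the hub, 4 mm in front of the mid-plane
- wheel (a joint): angle of the wheel, rad: 0 (or any whole turn) with the empty clip at the very top; grows as the wheel turns anticlockwise seen from the front (its top moves left, from the x axis of hub towards its y axis). Turns endlessly both ways with stiff friction (0.11 N m): it stays where it is left and hardly coasts
- plunger_head (a point): middle of the outer face of the index plunger's black mushroom head (27 mm wide), on a steel bracket in front of the lowest part of the rim: 106 mm downhill of the hub and, drawn out, 71 mm in front of the wheel's mid-plane, some 147 mm above the bench. Its z axis is parallel to the wheel's axis; it is pressed along -z, away from the robot and down at 45 degrees
- plunger (a joint): travel of the index plunger, m: 0 out, 0.014 fully home. Some 4 to 12 N press it home (up to 20 N off-centre); 2 N of friction keeps it where it is left. Its 10 mm round-nosed pin enters one of five countersunk bushes in the rim, midway between the spokes, and draws the wheel true from up to about 3.5 degrees off; elsewhere it meets the rim and stops
- rotator: the rotator's white stand, heavy and fixed to the bench: base plate 285 x 180 mm, 22 mm high (165 mm in front of the hub to 120 mm behind it). Origin on the bench straight under the hub; x from front to back, y to the left, z up
- flask: bystander: conical glass flask, 68 mm wide, 127 mm high, origin under its middle
- beaker: bystander: glass beaker, 86 mm wide, 109 mm high, origin under its middle
- volumetric: bystander: long-necked volumetric flask, 88 mm wide, 248 mm high, origin under its middle
- glass_stopper: bystander: large glass stopper, 68 mm wide, 37 mm high, origin under its middle

How it is judged:
By the outcome, as a careful person would: the job done as asked, in the order asked, and still so for the second after the job is handed in, with the robot touching nothing.
It also fails if it takes over 56 s, if anything falls off the work surface, if the arm or the gripper's body presses on something with over 40 N, if the wrist force passes 120 N, or if a joint passes its speed limit or range.

## Robot

A 6-joint arm with a two-finger parallel gripper is mounted at the origin on a cart in front of the work surface, level with it; the furniture and walls round the work are solid. World frame = base frame: x ahead of the robot, y to its left, z up, the work surface at z = 0. Lengths are in mm, angles in degrees, forces in N, time in s.
With the tool pointing down it reaches from about 300 to 850 mm from the base axis. Payload 4.2 kg.
Tool frame: the origin (TCP) lies at the very end of the fingers, on their centre line; the grasp point (between the pads) lies 19 mm behind it (env.grasp_offset is the distance from the TCP to the grasp point, in mm); z points along the fingers, y is the line along which they close (so a half turn about z gives the same grasp; the last joint's range is limited). The gripper opens to 91 mm and grips with 3 to 60 N. Pads are 32 mm wide; open, the fingers measure 118 mm over their backs; the gripper's body (76 mm by 178 mm) begins 60 mm behind the grasp point.
Start: joints at [65.203, 18.312, 89.639, -0, 72.044, -1.146], TCP at [230.68, 526.716, 213.976] pointing down, gripper open.
Joint ranges: [-177.97, 177.97], [-48.28, 115.42], [12.27, 149.76], [-77.06, 257.06], [2.81, 150.46], [-146.56, 146.56]. Speed limits (degrees/s): [147.25, 147.25, 180, 180, 180, 180].

## Interface

Orientations are given as [roll, pitch, yaw] about the fixed x, y, z axes, in that order (R = Rz(yaw) Ry(pitch) Rx(roll)).
In Python, from workcell import env, eyes gives the robot as it stands.
- The arm moves only by the tool send_rows, never from a script. Its arguments are lists of equal length, an entry for each row: "grip": the opening, from -1 (shut) to 1 (fully open), so that 0 is half open; "xyz": the shift along the world's x, y, z in m, a list of three; "yaw": the turn about the world's z in degrees. A call has 1 to 8 rows; each row is the pose to reach, as a shift and turn from the pose commanded when the call began; what a row does not reach only later rows make up. A row lasts 1/12 s, in which the tool goes at most 41.7 mm and 7.16 degrees, less where a joint would pass 70% of its speed; a pose out of reach is approached as far as the arm can. A call with a gripper value outside its range is refused whole. The fingers move at their own pace and stop on an object; "grip_force" is the grip in N (left out, the last holds). Time passes only in rows, so rows that repeat a pose let the fingers close. It gives the time, the measured TCP pose, the force, the opening and the grip force at its end, in the units of the state.
- env.state(): the state, without advancing time (a new reading comes with each control period).
- eyes.grab_frame(name): name is "scene" or "side" or "wrist"; returns a dict with "frame" (384x512x3 uint8, red, green, blue), "fx", "fy", "cx", "cy" (pixels), "pose" (4x4, takes a point from camera to world coordinates). Camera axes: x right, y down, z forward; pixel columns grow to the right and rows downward; lengths in mm; the calibration is good to about 2 mm. The wrist camera is an equidistant fisheye: a pixel r from the principal point sees the ray r / f radians off the axis. A picture is of the moment at which its call begins. There is no depth.
- env.job_done(): hands the job in; it is judged then, once.
The state is a dict: "time_s": time; "qpos": joint angles; "qvel": joint speeds; "effort": joint torques, N m; "ee_pos": TCP position; "ee_rot": TCP orientation; "force": force on the tool from outside, world axes, zero at the start; "torque": the same for the moment, N m; "gripper_width": finger opening in mm; "gripper_force": force on a finger pad.
Only numpy, scipy, OpenCV 4.12 (cv2) and the standard library are available. Lean on these libraries where they do the work, as an engineer would, in place of code of your own. Each camera call takes 0.05 s, during which the arm holds its last target. There are 200 camera calls.

## Working session

There is one attempt and no reset: what is moved stays moved. The work goes in short steps, Python scripts to look and compute and a tool call to move; the robot and the scene stay as the last step left them, time stands still between calls to the robot, and variables do not carry over. Pictures are saved under pics/ and viewed, at most 10 in all, crops included, and the job is handed in when it is done.

Besides the shell and the picture viewer there is one more tool, called after "Request:" by a JSON object that holds its "fn" and its "kwargs", one argument or row to a line. send_rows: Moves the arm, as the interface text tells. Its arguments: {"type":"object","properties":{"grip":{"type":"array"},"xyz":{"type":"array"},"yaw":{"type":"array"},"grip_force":{"type":"number"}},"required":["grip","xyz","yaw"]}

```bash
ls; mkdir -p pics
python3 - <<'E'
from workcell import env, eyes
import cv2,numpy as np
s=env.state();print(s)
ims=[]
for n in("scene","side"):
    g=eyes.grab_frame(n);print(n,g["fx"],g["fy"],g["cx"],g["cy"],np.round(g["pose"],3).tolist())
    cv2.imwrite(f"pics/{n}0.png",cv2.resize(g["frame"][:,:,::-1],(800,600),interpolation=cv2.INTER_CUBIC))
E
```

```text
pics
{'time_s': 0.0, 'qpos': array([ 6.52032473e+01,  1.83510323e+01,  8.97055355e+01, -6.19291125e-04,
        7.20431807e+01, -1.14464074e+00]), 'qvel': array([-0.06121311,  0.03287178,  0.04644176, -0.07196965, -0.06891308,
       -0.00996031]), 'effort': array([ 5.28198452e-04, -4.12476397e+01, -2.31972742e+01,  7.26270187e-02,
        4.58250800e-02, -1.48608497e-04]), 'ee_pos': array([230.46253165, 526.25271746, 213.13227691]), 'ee_rot': array([-1.79900260e+02, -1.40394264e-03,  1.56348078e+02]), 'force': array([-0.3405461 , -0.0407264 , -0.55662413]), 'torque': array([ 0.03415257, -0.00013148,  0.03587855]), 'gripper_force': 0.0, 'gripper_width': 91.60022689463918}
scene 363.0564706902839 363.0564706902839 252.74523416016652 194.6263985813422 [[0.8, -0.424, 0.424, -54.948], [-0.599, -0.559, 0.573, -790.88], [-0.006, -0.713, -0.702, 1134.388], [0.0, 0.0, 0.0, 1.0]]
side 427.3105346374627 427.3105346374627 257.73479934755727 190.74100557622333 [[-0.997, -0.031, 0.076, 437.961], [-0.081, 0.548, -0.832, 1210.726], [-0.016, -0.836, -0.549, 992.45], [0.0, 0.0, 0.0, 1.0]]
```

View pics/scene0.png

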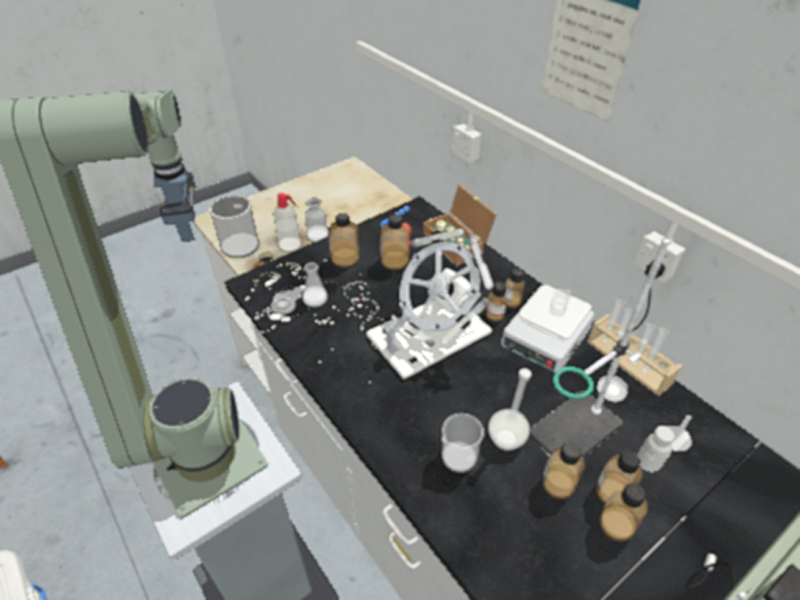

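View pics/side0.png

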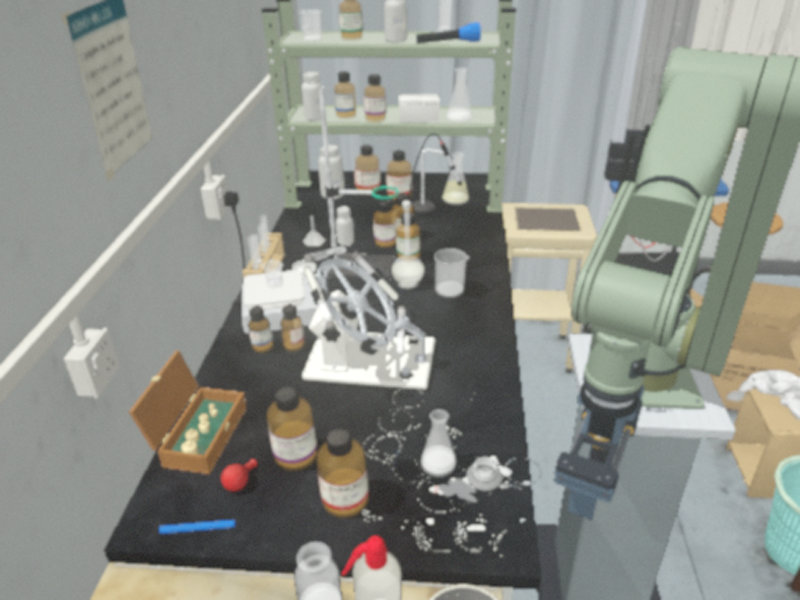

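The scene view shows the rotator at about (440,295), with its base front corner at (410,373). The side view shows it at about (360,310). I'll zoom in on both.

```bash
cat > h.py <<'E'
from workcell import env, eyes
import cv2,numpy as np
def crop(n,x0,y0,w,h,k,out,f=None):
    g=f or eyes.grab_frame(n)
    cv2.imwrite(out,cv2.resize(g["frame"][y0:y0+h,x0:x0+w,::-1],None,fx=k,fy=k,interpolation=cv2.INTER_CUBIC));return g
def ray(g,u,v):
    P=g["pose"];d=P[:3,:3]@np.array([(u-g["cx"])/g["fx"],(v-g["cy"])/g["fy"],1]);return P[:3,3],d/np.linalg.norm(d)
def onz(g,u,v,z):
    o,d=ray(g,u,v);return o+d*(z-o[2])/d[2]
def onplane(g,u,v,p,n):
    o,d=ray(g,u,v);return o+d*((p-o)@n)/(d@n)
def proj(g,p):
    P=g["pose"];c=P[:3,:3].T@(np.asarray(p)-P[:3,3]);return np.array([g["cx"]+g["fx"]*c[0]/c[2],g["cy"]+g["fy"]*c[1]/c[2]])
E
python3 - <<'E'
from h import *
a=crop("scene",225,140,100,105,5.6,"pics/s1.png")
b=crop("side",185,150,100,105,5.6,"pics/d1.png")
A=cv2.imread("pics/s1.png");B=cv2.imread("pics/d1.png")
cv2.imwrite("pics/s1.png",A)
# base plate corners, rough, from 800x600 views
for u,v in((368,338),(411,371),(493,329)):print("scene",onz(a,u*.64,v*.64,22).round())
for u,v in((434,339),(430,380),(305,375)):print("side",onz(b,u*.64,v*.64,22).round())
E
```

```text
scene [484.  59.  22.]
scene [506. -97.  22.]
scene [ 769. -116.   22.]
side [482. -85.  22.]
side [485.  68.  22.]
side [767.  68.  22.]
```

View pics/s1.png

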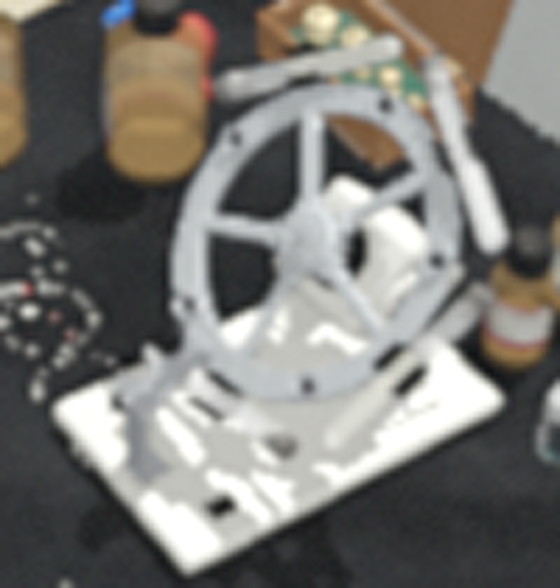

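View pics/d1.png

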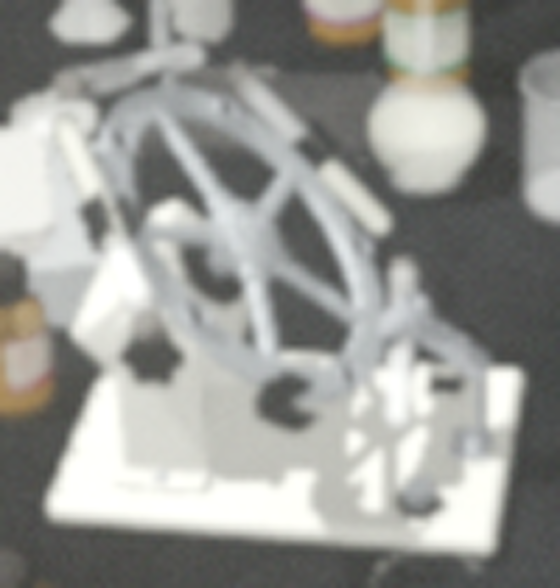

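The scene crop shows the hub at crop (308,240) and spokes ending at (313,115), (425,180), (375,335), (255,355) and (212,222). Tubes are visible at the top, the right and the lower right. I'll compute the frame.

```bash
cat >> h.py <<'E'
def frame(o,yaw):
    c,s=np.cos(yaw),np.sin(yaw);f=np.array([c,s,0]);r=2**-.5
    return np.array([f*r+[0,0,r],[-s,c,0],-f*r+[0,0,r]]).T   # cols x uphill,y left,z out front
E
python3 - <<'E'
from h import *
a=eyes.grab_frame("scene");b=eyes.grab_frame("side")
A=lambda x,y:(225+x/5.6,140+y/5.6); B=lambda x,y:(185+x/5.6,150+y/5.6)
for p in((55,408),(190,570),(505,400)):print("sc",onz(a,*A(*p),22).round())
for p in((525,370),(490,552),(50,520)):print("sd",onz(b,*B(*p),22).round())
# hub front centre: two-view
oa,da=ray(a,*A(308,240));ob,db=ray(b,*B(245,240))
M=np.array([da,-db]).T;t=np.linalg.lstsq(M,ob-oa,rcond=None)[0]
print("hub front",oa+da*t[0],ob+db*t[1])
# circle through the rim: bushes in scene and side not needed; hub estimate
hf=(oa+da*t[0]+ob+db*t[1])/2
R=frame(None,0);hub=hf-19*R[:,2];print("hub",hub)
ang=lambda p:(np.degrees(np.arctan2(*( (p-hub)@R[:,[1,0]]))).round(1),np.linalg.norm((p-hub)@R[:,:2]).round())
for p in((313,115),(425,180),(375,335),(255,355),(212,222)):print("spoke sc",ang(onplane(a,*A(*p),hub+4*R[:,2],R[:,2])))
for p in((385,105),(438,260),(308,386),(182,305),(235,138)):print("bush sc",ang(onplane(a,*A(*p),hub+4*R[:,2],R[:,2])))
for p in((165,115),(290,175),(360,310),(265,350)):print("spoke sd",ang(onplane(b,*B(*p),hub+4*R[:,2],R[:,2])))
for p in((310,150),(130,75),(90,205),(150,355),(290,400)):print("clip sd",ang(onplane(b,*B(*p),hub+4*R[:,2],R[:,2])))
for p in((310,65),(470,160),(415,355)):print("clip sc",ang(onplane(a,*A(*p),hub+4*R[:,2],R[:,2])))
E
```

```text
sc [493.  77.  22.]
sc [ 480. -104.   22.]
sc [ 764. -119.   22.]
sd [478. -91.  22.]
sd [492.  96.  22.]
sd [768.  83.  22.]
hub front [650.97846523 -15.55363084 170.79570096] [651.20154105 -15.59956286 170.92216821]
hub [664.52503198 -15.57659685 157.42390574]
spoke sc (np.float64(44.7), np.float64(97.0))
spoke sc (np.float64(-26.0), np.float64(91.0))
spoke sc (np.float64(-106.0), np.float64(83.0))
spoke sc (np.float64(-173.6), np.float64(90.0))
spoke sc (np.float64(113.4), np.float64(95.0))
bush sc (np.float64(12.2), np.float64(108.0))
bush sc (np.float64(-62.5), np.float64(96.0))
bush sc (np.float64(-143.2), np.float64(101.0))
bush sc (np.float64(146.0), np.float64(120.0))
bush sc (np.float64(79.8), np.float64(116.0))
spoke sd (np.float64(-48.8), np.float64(109.0))
spoke sd (np.float64(-103.4), np.float64(132.0))
spoke sd (np.float64(-154.8), np.float64(118.0))
spoke sd (np.float64(124.2), np.float64(73.0))
clip sd (np.float64(-103.5), np.float64(179.0))
clip sd (np.float64(-41.7), np.float64(139.0))
clip sd (np.float64(30.0), np.float64(115.0))
clip sd (np.float64(76.4), np.float64(145.0))
clip sd (np.float64(127.5), np.float64(109.0))
clip sc (np.float64(45.0), np.float64(136.0))
clip sc (np.float64(-28.2), np.float64(125.0))
clip sc (np.float64(-97.7), np.float64(115.0))
```

Run:
```python
from h import *
from scipy.optimize import least_squares
a=eyes.grab_frame("scene");b=eyes.grab_frame("side")
A=lambda x,y:(225+x/5.6,140+y/5.6); B=lambda x,y:(185+x/5.6,150+y/5.6)
# hub xy from bush pattern (radius 106) in scene, side spokes
bs=[A(*p) for p in((385,105),(438,260),(308,386),(182,305),(235,138))]
hub=np.array([651,-16.5,172.]);R=frame(None,np.radians(-4))
def ang(g,p,d=4):
    q=onplane(g,*p,hub+d*R[:,2],R[:,2])-hub;q=q@R
    return round(np.degrees(np.arctan2(q[1],q[0])),1),round(np.hypot(q[0],q[1]),1)
for p in bs:print("bush",ang(a,p))
for p in((313,115),(425,180),(375,335),(255,355),(212,222)):print("spoke sc",ang(a,A(*p)))
for p in((165,115),(290,175),(360,310),(265,350)):print("spoke sd",ang(b,B(*p)))
for p in((310,150),(130,75),(90,205),(150,355),(290,400)):print("clip sd",ang(b,B(*p)))
for p in((310,65),(470,160),(415,355)):print("clip sc",ang(a,A(*p)))
print("hub px",proj(a,hub+19*R[:,2])*5.6-[225*5.6,140*5.6],proj(b,hub+19*R[:,2])*5.6-[185*5.6,150*5.6])
for k in range(5):
  t=np.radians(48+72*k-72*3);c=hub+R@[128*np.cos(t),128*np.sin(t),4];print(48+72*k-216,(proj(a,c)*5.6-[1260,784]).round(),(proj(b,c)*5.6-[1036,840]).round())
```

```text
bush (np.float64(8.6), np.float64(106.6))
bush (np.float64(-62.0), np.float64(109.0))
bush (np.float64(-133.1), np.float64(106.2))
bush (np.float64(152.8), np.float64(110.7))
bush (np.float64(81.0), np.float64(106.1))
spoke sc (np.float64(42.2), np.float64(90.4))
spoke sc (np.float64(-29.8), np.float64(97.9))
spoke sc (np.float64(-98.9), np.float64(95.4))
spoke sc (np.float64(-162.3), np.float64(88.9))
spoke sc (np.float64(117.8), np.float64(84.6))
spoke sd (np.float64(-25.0), np.float64(91.9))
spoke sd (np.float64(-98.2), np.float64(85.9))
spoke sd (np.float64(-168.6), np.float64(93.3))
spoke sd (np.float64(113.2), np.float64(91.4))
clip sd (np.float64(-99.0), np.float64(127.6))
clip sd (np.float64(-22.1), np.float64(124.4))
clip sd (np.float64(40.9), np.float64(134.7))
clip sd (np.float64(78.9), np.float64(164.0))
clip sd (np.float64(120.5), np.float64(123.3))
clip sc (np.float64(44.4), np.float64(128.9))
clip sc (np.float64(-30.3), np.float64(132.8))
clip sc (np.float64(-92.5), np.float64(128.4))
hub px [294.08864899 232.36776437] [265.57646699 221.17134374]
-168 [220. 399.] [400. 336.]
-96 [407. 363.] [303. 143.]
-24 [458. 145.] [130.  69.]
48 [300.  69.] [108. 230.]
120 [165. 221.] [290. 406.]
```

Bush radii come out at about 106, as they should. Spokes are at 45.5, -26.5, -98.5, -170.5 and 117.5°. The empty clip is at 117.5°, a bare black clip at side crop (290,400). The plan is to turn it about 117.5° clockwise, pushing the right-hand spokes downhill in two strokes.

```bash
cat >> h.py <<'E'
hub=np.array([651,-16.5,172.]);R=frame(None,np.radians(-4))
def P(th,r=55,d=-9):
    t=np.radians(th);return hub+R@[r*np.cos(t),r*np.sin(t),d]
E
python3 - <<'E'
from h import *
for t in range(10,-100,-10):print(t,P(t).round())
print("head",hub+R@[-106,0,71])
E
```

```text
10 [696. -10. 204.]
0 [696. -20. 205.]
-10 [695. -29. 204.]
-20 [692. -38. 202.]
-30 [689. -47. 199.]
-40 [685. -54. 195.]
-50 [679. -61. 191.]
-60 [673. -66. 185.]
-70 [667. -69. 179.]
-80 [660. -71. 172.]
-90 [654. -72. 166.]
head [526.14697808  -7.76942622 147.25126266]
```

Request:
{"fn": "send_rows", "kwargs": {
  "grip": [-1, -1, -1, -1, -1, -1, -1, -1],
  "xyz": [
    [0, 0, 0.04],
    [0, 0, 0.08],
    [0, 0, 0.12],
    [0, 0, 0.16],
    [0.02, -0.03, 0.18],
    [0.04, -0.06, 0.18],
    [0.06, -0.09, 0.18],
    [0.08, -0.12, 0.18]
  ],
  "yaw": [0, 0, 4, 8, 12, 16, 20, 20]
}}

```text
time_s: 1.07
ee_pos: [311.2, 405.5, 394.5]
ee_rot: [179.9, 0.1, 176.5]
force: [1.9, 0.7, -0.6]
gripper_width: 40.7
gripper_force: 0.0
```

Request:
{"fn": "send_rows", "kwargs": {
  "grip": [-1, -1, -1, -1, -1, -1, -1, -1],
  "xyz": [
    [0.027, -0.03, 0],
    [0.054, -0.06, 0],
    [0.081, -0.09, 0],
    [0.108, -0.12, 0],
    [0.135, -0.15, 0],
    [0.162, -0.18, 0],
    [0.189, -0.21, 0],
    [0.216, -0.24, 0]
  ],
  "yaw": [0, 0, 0, 0, 0, 0, 0, 0]
}}

```text
time_s: 1.73
ee_pos: [527.6, 164.9, 394.2]
ee_rot: [180.0, 0.0, 176.3]
force: [0.6, 1.8, 0.2]
gripper_width: 0.4
gripper_force: 0.0
```

Request:
{"fn": "send_rows", "kwargs": {
  "grip": [-1, -1, -1, -1, -1, -1, -1, -1],
  "xyz": [
    [0.027, -0.03, 0],
    [0.054, -0.06, 0],
    [0.081, -0.09, 0],
    [0.108, -0.12, 0],
    [0.135, -0.15, 0],
    [0.162, -0.175, -0.01],
    [0.169, -0.177, -0.03],
    [0.169, -0.177, -0.05]
  ],
  "yaw": [0, 0, 0, 0, 0, 0, 0, 0]
}}

```text
time_s: 2.4
ee_pos: [698.0, -12.8, 341.8]
ee_rot: [-180.0, 0.0, 176.2]
force: [0.2, 1.0, 0.4]
gripper_width: 0.3
gripper_force: 0.0
```

Run:
```python
from h import *
g=eyes.grab_frame("wrist")
c=lambda n,x,y,w,h:cv2.resize(eyes.grab_frame(n)["frame"][y:y+h,x:x+w],(400,400),interpolation=cv2.INTER_CUBIC)
cv2.imwrite("pics/m2.png",np.hstack([c("scene",210,90,150,150),c("side",170,70,180,180)])[:,:,::-1])
cv2.imwrite("pics/w2.png",g["frame"][:,:,::-1])
print(env.state()["ee_pos"],env.state()["gripper_width"],g["fx"],np.round(g["pose"],2))
```

```text
[695.14289852 -10.45983377 342.03905259] 0.5075899319869884 297.3186396354542 [[ 7.0000e-02  9.7000e-01  2.4000e-01  6.3181e+02]
 [ 1.0000e+00 -6.0000e-02 -2.0000e-02 -8.4500e+00]
 [-0.0000e+00  2.4000e-01 -9.7000e-01  5.1110e+02]
 [ 0.0000e+00  0.0000e+00  0.0000e+00  1.0000e+00]]
```

View pics/m2.png

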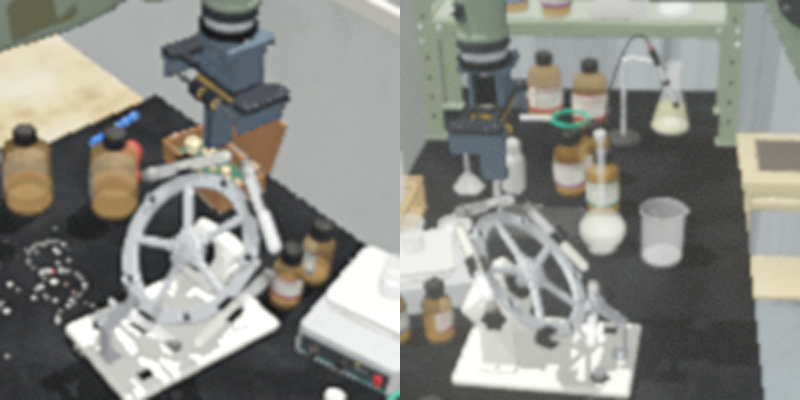

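View pics/w2.png

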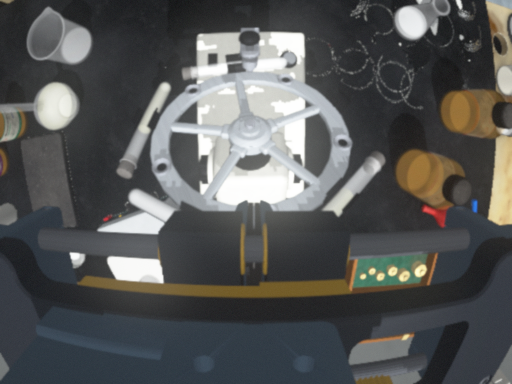

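The wrist view shows the empty clip at pixel (340,145), on the left side of the wheel. The tubes are at the other four spokes, the hub front is at (249,131) and the plunger head at (250,38). I'll check the hub and head positions against my frame.

```bash
cat >> h.py <<'E'
def wray(g,u,v):
    x,y=(u-g["cx"])/g["fx"],(v-g["cy"])/g["fy"];r=np.hypot(x,y)
    d=np.array([x/r*np.sin(r),y/r*np.sin(r),np.cos(r)]);return g["pose"][:3,3],g["pose"][:3,:3]@d
def wz(g,u,v,z):
    o,d=wray(g,u,v);return o+d*(z-o[2])/d[2]
def wpl(g,u,v,d0=4):
    o,d=wray(g,u,v);n=R[:,2];return o+d*((hub+d0*n-o)@n)/(d@n)
def wproj(g,p):
    c=g["pose"][:3,:3].T@(np.asarray(p)-g["pose"][:3,3]);t=np.arctan2(np.hypot(*c[:2]),c[2]);k=t/np.hypot(*c[:2])
    return np.array([g["cx"]+g["fx"]*k*c[0],g["cy"]+g["fy"]*k*c[1]])
E
python3 - <<'E'
from h import *
g=eyes.grab_frame("wrist")
print("hubfront",wz(g,249,131,185.4),"exp",hub+R@[0,0,19])
print("head",wz(g,250,38,147),"exp",hub+R@[-106,0,71])
for p in((175,128),(238,88),(320,132),(222,192),(295,180)):
    q=(wpl(g,*p)-hub)@R;print("spoke",np.degrees(np.arctan2(q[1],q[0])).round(1),np.hypot(*q[:2]).round())
im=g["frame"][30:230,130:370,::-1];cv2.imwrite("pics/w3.png",cv2.resize(im,None,fx=3,fy=3,interpolation=cv2.INTER_CUBIC)[:600])
E
```

```text
hubfront [644.73983784 -12.38904728 185.4       ] exp [637.59769821 -15.56281976 185.43502884]
head [530.37352389  -4.46443129 147.        ] exp [526.14697808  -7.76942622 147.25126266]
spoke -97.1 85.0
spoke -171.6 83.0
spoke 93.3 86.0
spoke -16.1 80.0
spoke 39.6 80.0
```

View pics/w3.png

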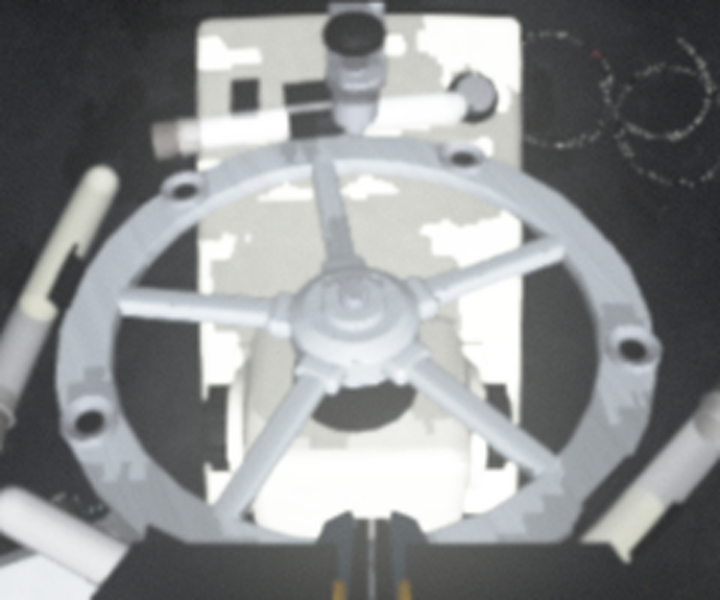

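The four visible bushes are clear in crop coordinates: (185,190), (465,157), (635,349) and (90,422). I'll fit the hub position, yaw and wheel phase from both views' bushes.

Run:
```python
from h import *
from scipy.optimize import least_squares
a=eyes.grab_frame("scene");g=eyes.grab_frame("wrist")
A=[(225+x/5.6,140+y/5.6) for x,y in((385,105),(438,260),(308,386),(182,305),(235,138))];ka=[0,-1,-2,2,1]
W=[(130+x/3,30+y/3) for x,y in((185,190),(465,157),(635,349),(90,422))];kw=[-2,2,1,-1]
def f(p,ua,uw):
    h=np.array([p[0],p[1],172]);Rr=frame(None,p[2]);e=[]
    for s,pr,cam,px,ks in((ua,proj,a,A,ka),(uw,wproj,g,W,kw)):
        for q,k in zip(px,ks):
            t=p[3]+k*2*np.pi/5;e+=list(s*(pr(cam,h+Rr@[106*np.cos(t),106*np.sin(t),4])-q))
    return np.array(e)
for ua,uw in((1,1),(1,0),(0,1)):
    r=least_squares(f,[651,-16,-.07,.16],args=(ua,uw),x_scale=[1,1,.01,.01]);print(ua,uw,r.x[:2].round(1),np.degrees(r.x[2:]).round(1),np.abs(r.fun).max().round(1))
```

```text
1 1 [653.8 -13.8] [-2.1  7.8] 1.4
1 0 [651.6 -16.8] [-1.6  7.8] 0.9
0 1 [653.9 -13.4] [-2.6  8.3] 1.2
```

```bash
sed -i 's/^hub=.*/hub=np.array([653,-15,172.]);R=frame(None,np.radians(-2.5))/' h.py
python3 - <<'E'
from h import *
for t in (8,-5,-15,-25,-35,-45,-55,-65,-75,-85):print(t,(P(t)-[695.5,-10.3,342]).round())
E
```

```text
8 [   3.    1. -138.]
-5 [   2.  -11. -138.]
-15 [   1.  -21. -139.]
-25 [  -2.  -30. -141.]
-35 [  -6.  -38. -145.]
-45 [ -10.  -45. -149.]
-55 [ -16.  -51. -154.]
-65 [ -22.  -55. -160.]
-75 [ -28.  -58. -166.]
-85 [ -35.  -60. -173.]
```

Request:
{"fn": "send_rows", "kwargs": {
  "grip": [-1, -1, -1, -1, -1, -1],
  "xyz": [
    [0, 0, -0.03],
    [0, 0, -0.06],
    [0, 0, -0.085],
    [0, 0, -0.1],
    [0, 0, -0.11],
    [0, 0, -0.115]
  ],
  "yaw": [0, 0, 0, 0, 0, 0]
}}

```text
time_s: 3.2
ee_pos: [695.6, -9.9, 229.2]
ee_rot: [180.0, 0.0, 176.4]
force: [0.2, 0.7, -0.4]
gripper_width: 0.7
gripper_force: 0.0
```

Clear so far; continue down to 204, then the first part of the stroke.

Request:
{"fn": "send_rows", "kwargs": {
  "grip": [-1, -1, -1, -1],
  "xyz": [
    [0, 0, -0.008],
    [0, 0, -0.016],
    [0, 0, -0.024],
    [0, 0, -0.024]
  ],
  "yaw": [0, 0, 0, 0]
}}

```text
time_s: 3.53
ee_pos: [695.1, -10.2, 203.5]
ee_rot: [180.0, -0.1, 176.3]
force: [-0.4, 0.1, -0.6]
gripper_width: 0.2
gripper_force: 0.0
```

Request:
{"fn": "send_rows", "kwargs": {
  "grip": [-1, -1, -1, -1, -1, -1, -1, -1],
  "xyz": [
    [0, -0.005, 0],
    [0, -0.01, 0],
    [0, -0.015, 0],
    [-0.001, -0.02, -0.001],
    [-0.002, -0.025, -0.002],
    [-0.004, -0.03, -0.004],
    [-0.006, -0.034, -0.006],
    [-0.008, -0.038, -0.008]
  ],
  "yaw": [0, 0, 0, 0, 0, 0, 0, 0]
}}

```text
time_s: 4.2
ee_pos: [687.3, -46.9, 197.7]
ee_rot: [179.8, -0.0, 176.3]
force: [-1.8, 5.2, 3.4]
gripper_width: 0.7
gripper_force: 2.5
```

Request:
{"fn": "send_rows", "kwargs": {
  "grip": [-1, -1, -1, -1, -1, -1, -1, -1],
  "xyz": [
    [-0.002, -0.007, -0.002],
    [-0.005, -0.01, -0.005],
    [-0.008, -0.013, -0.008],
    [-0.011, -0.015, -0.011],
    [-0.014, -0.017, -0.013],
    [-0.017, -0.019, -0.016],
    [-0.02, -0.02, -0.019],
    [-0.023, -0.021, -0.022]
  ],
  "yaw": [0, 0, 0, 0, 0, 0, 0, 0]
}}

```text
time_s: 4.87
ee_pos: [665.1, -69.6, 175.1]
ee_rot: [180.0, 0.1, 176.3]
force: [2.6, 1.7, 2.9]
gripper_width: 0.2
gripper_force: 1.9
```

Run:
```python
from h import *
g=eyes.grab_frame("wrist")
cv2.imwrite("pics/w4.png",cv2.resize(g["frame"][:,:,::-1],(800,600)))
```

```text
(no output)
```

View pics/w4.png

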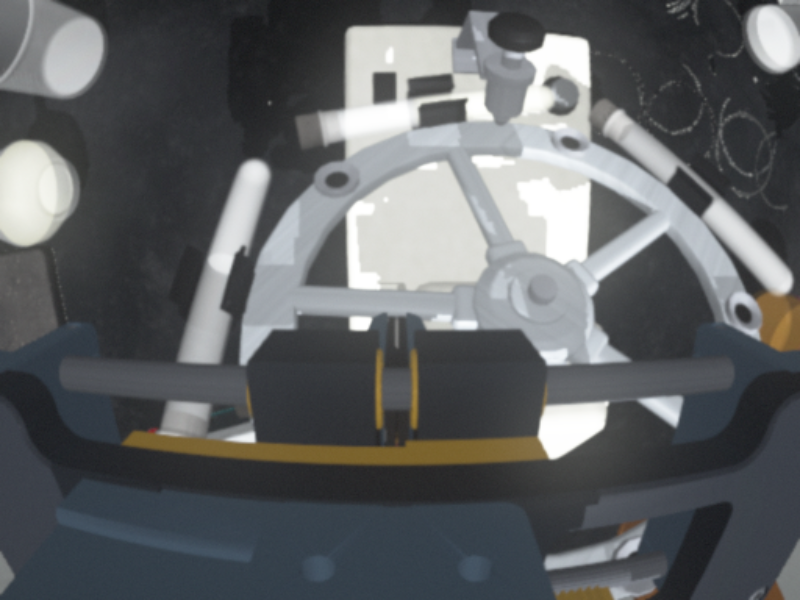

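The finger is against the left-hand spoke, which now lies near -95°. The bushes are at (337,180), (571,140) and (743,310). I'll measure the phase, then lift.

Request:
{"fn": "send_rows", "kwargs": {
  "grip": [-1, -1, -1, -1, -1, -1, -1],
  "xyz": [
    [0.0, 0.002, 0.01],
    [0.0, 0.002, 0.03],
    [0, 0.002, 0.06],
    [0, 0.002, 0.09],
    [0, 0.002, 0.12],
    [0, 0.002, 0.14],
    [0, 0.002, 0.14]
  ],
  "yaw": [0, 0, 0, 0, 0, 0, 0]
}}

```text
time_s: 5.5
ee_pos: [665.8, -68.1, 320.8]
ee_rot: [-179.9, 0.5, 176.3]
force: [-0.3, -0.2, 0.3]
gripper_width: 0.4
gripper_force: 0.0
```

```bash
cat >> h.py <<'E'
def angs(g,px,d=4):
    for p in px:
        q=(wpl(g,*p,d)-hub)@R;print(np.degrees(np.arctan2(q[1],q[0])).round(1),np.hypot(*q[:2]).round(1))
E
python3 - <<'E'
from h import *
g=eyes.grab_frame("wrist");print(env.state()["ee_pos"].round(1))
cv2.imwrite("pics/w5.png",cv2.resize(g["frame"][20:270,110:430,::-1],None,fx=2.4,fy=2.4,interpolation=cv2.INTER_CUBIC))
E
```

```text
[665.1 -67.9 317.8]
```

View pics/w5.png

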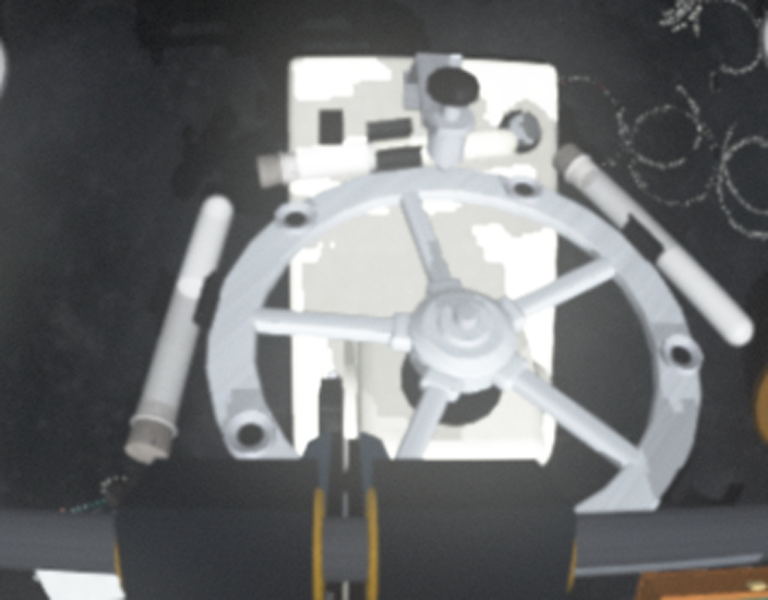

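The empty clip is now at lower right, spoke end (640,460). The bushes are at (295,217), (523,187), (683,355) and (250,434).

```bash
cat >> h.py <<'E'
from scipy.optimize import least_squares
def phase(g,W,ks,p0=0.1):
    def f(p):
        h=np.array([p[0],p[1],172]);e=[]
        for q,k in zip(W,ks):
            t=p[2]+k*2*np.pi/5;e+=list(wproj(g,h+R@[106*np.cos(t),106*np.sin(t),4])-q)
        return np.array(e)
    r=least_squares(f,[653,-15,p0],x_scale=[1,1,.01]);print("hub",r.x[:2].round(1),"bush",np.degrees(r.x[2]).round(2),"err",np.abs(r.fun).max().round(2));return r.x[2]
E
python3 - <<'E'
from h import *
g=eyes.grab_frame("wrist")
W=[(110+x/2.4,20+y/2.4) for x,y in((295,217),(523,187),(683,355),(250,434))]
t=np.degrees(phase(g,W,[-2,2,1,-1]));angs(g,W)
print("empty",t+36)
for th in(t,0,-10,-20,-30,-40,-50,-60,-70):print(round(th),P(th).round())
E
```

```text
hub [649.4 -14.1] bush 10.79 err 0.92
-135.7 109.5
155.7 111.1
84.6 106.8
-63.0 102.9
empty 46.788124747473475
11 [698.  -7. 204.]
0 [698. -17. 205.]
-10 [697. -26. 204.]
-20 [695. -36. 202.]
-30 [692. -44. 199.]
-40 [688. -52. 195.]
-50 [682. -58. 191.]
-60 [677. -64. 185.]
-70 [670. -67. 179.]
```

Request:
{"fn": "send_rows", "kwargs": {
  "grip": [-1, -1, -1, -1, -1, -1, -1, -1],
  "xyz": [
    [0.015, 0.03, 0],
    [0.031, 0.06, 0],
    [0.031, 0.06, -0.015],
    [0.031, 0.06, -0.04],
    [0.031, 0.06, -0.06],
    [0.031, 0.06, -0.075],
    [0.031, 0.06, -0.085],
    [0.031, 0.06, -0.085]
  ],
  "yaw": [0, 0, 0, 0, 0, 0, 0, 0]
}}

```text
time_s: 6.27
ee_pos: [693.5, -7.4, 225.4]
ee_rot: [-180.0, -0.5, 176.4]
force: [-0.6, 0.1, -0.2]
gripper_width: 0.5
gripper_force: 0.0
```

Request:
{"fn": "send_rows", "kwargs": {
  "grip": [-1, -1, -1, -1, -1],
  "xyz": [
    [0, 0, -0.008],
    [0, 0, -0.016],
    [0, 0, -0.023],
    [0, 0, -0.023],
    [0, 0, -0.023]
  ],
  "yaw": [0, 0, 0, 0, 0]
}}

```text
time_s: 6.68
ee_pos: [695.5, -7.4, 206.7]
ee_rot: [180.0, -0.0, 176.3]
force: [0.0, 0.6, 0.5]
gripper_width: 0.4
gripper_force: 0.0
```

Request:
{"fn": "send_rows", "kwargs": {
  "grip": [-1, -1, -1, -1, -1, -1, -1, -1],
  "xyz": [
    [0, -0.008, 0],
    [0, -0.013, 0],
    [0, -0.018, 0],
    [-0.001, -0.023, -0.001],
    [-0.002, -0.028, -0.002],
    [-0.004, -0.033, -0.004],
    [-0.006, -0.037, -0.006],
    [-0.008, -0.041, -0.008]
  ],
  "yaw": [0, 0, 0, 0, 0, 0, 0, 0]
}}

```text
time_s: 7.35
ee_pos: [687.1, -46.9, 199.5]
ee_rot: [179.8, -0.0, 176.3]
force: [-2.2, 5.8, 1.9]
gripper_width: 0.4
gripper_force: 2.6
```

Request:
{"fn": "send_rows", "kwargs": {
  "grip": [-1, -1, -1, -1, -1],
  "xyz": [
    [-0.002, -0.004, -0.001],
    [-0.004, -0.007, -0.003],
    [-0.005, -0.009, -0.004],
    [-0.005, -0.009, -0.004],
    [-0.005, -0.009, -0.004]
  ],
  "yaw": [0, 0, 0, 0, 0]
}}

```text
time_s: 7.77
ee_pos: [682.3, -58.2, 195.0]
ee_rot: [-179.9, -0.0, 176.3]
force: [-1.6, 1.0, 1.7]
gripper_width: 0.6
gripper_force: 1.2
```

Run:
```python
from h import *
g=eyes.grab_frame("wrist");print(env.state()["ee_pos"].round(1))
cv2.imwrite("pics/w6.png",cv2.resize(g["frame"][0:250,110:510,::-1],None,fx=2,fy=2,interpolation=cv2.INTER_CUBIC))
```

```text
[682.4 -58.1 195. ]
```

View pics/w6.png

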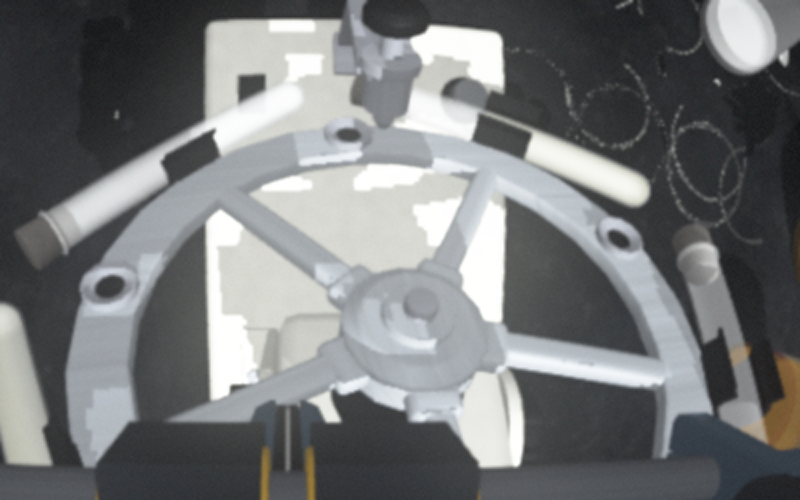

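The bushes are at crop (348,133), (110,287) and (619,237), and the plunger nose is at (388,120). The wheel needs a few degrees more. Pictures are used up, so I'll write an automatic dark-bush finder seeded from these.

```bash
cat >> h.py <<'E'
def findbush(g,seeds,w=9):
    G=cv2.cvtColor(g["frame"],cv2.COLOR_RGB2GRAY);out=[]
    for u,v in seeds:
        u0,v0=int(round(u)),int(round(v));a=G[v0-w:v0+w+1,u0-w:u0+w+1]
        n,l,st,c=cv2.connectedComponentsWithStats((a<75).astype(np.uint8))
        ok=[i for i in range(1,n) if 6<=st[i,4]<=150 and st[i,0]>0 and st[i,1]>0 and st[i,0]+st[i,2]<2*w+1 and st[i,1]+st[i,3]<2*w+1]
        if ok:
            i=min(ok,key=lambda i:np.hypot(*(c[i]-w)));out.append((u0-w+c[i][0],v0-w+c[i][1]))
        else: out.append(None)
    return out
E
python3 - <<'E'
from h import *
g=eyes.grab_frame("wrist")
W=[(110+x/2,y/2) for x,y in((348,133),(110,287),(619,237))]
print([tuple(np.round(w,1)) for w in W],findbush(g,W))
t=phase(g,W,[0,1,-1][0:1]+[1,-1] if 0 else [0,1,4],np.pi) if 0 else None
p=np.degrees(phase(g,W,[0,1,-1],np.radians(-176))); print("err to 180:",p+180); angs(g,W)
print("head/nose", [(wproj(g,hub+R@[-106,0,z])).round(1) for z in(71,4)],"nose seen",110+388/2,60)
E
```

```text
[(np.float64(284.0), np.float64(66.5)), (np.float64(165.0), np.float64(143.5)), (np.float64(419.5), np.float64(118.5))] [None, (np.float64(164.27659574468086), np.float64(142.88297872340425)), (np.float64(418.8695652173913), np.float64(119.21739130434783))]
hub [651.5 -14.4] bush -172.61 err 0.36
err to 180: 7.393462290370394
-173.2 108.9
-101.6 106.0
116.0 107.6
head/nose [array([305.7,  -0.4]), array([298.7,  68.1])] nose seen 304.0 60
```

Request:
{"fn": "send_rows", "kwargs": {
  "grip": [-1, -1, -1, -1, -1],
  "xyz": [
    [-0.001, -0.001, -0.001],
    [-0.002, -0.003, -0.002],
    [-0.004, -0.0045, -0.004],
    [-0.004, -0.0045, -0.004],
    [-0.004, -0.0045, -0.004]
  ],
  "yaw": [0, 0, 0, 0, 0]
}}

```text
time_s: 8.28
ee_pos: [678.3, -62.1, 190.5]
ee_rot: [-180.0, -0.0, 176.3]
force: [-1.7, 1.8, 1.5]
gripper_width: 0.5
gripper_force: 1.2
```

```bash
cat >> h.py <<'E'
def bushes(g,ph,ks=(0,1,-1),w=9):
    s=[wproj(g,hub+R@[106*np.cos(np.radians(ph+72*k)),106*np.sin(np.radians(ph+72*k)),4]) for k in ks]
    f=findbush(g,s,w);print([None if q is None else tuple(np.round(q,1)) for q in f],"seeds",np.round(s,1).tolist())
    ok=[(q,k) for q,k in zip(f,ks) if q is not None];angs(g,[q for q,k in ok])
    if len(ok)>1:
        return np.degrees(phase(g,[q for q,k in ok],[k for q,k in ok],np.radians(ph)))
E
python3 - <<'E'
from h import *
g=eyes.grab_frame("wrist");print(env.state()["ee_pos"].round(1))
print(bushes(g,-179))
E
```

```text
[678.4 -62.1 190.6]
[None, None, (np.float64(435.8), np.float64(136.7))] seeds [[302.1, 71.8], [174.5, 138.8], [434.8, 135.8]]
108.4 106.4
None
```

Run:
```python
from h import *
g=eyes.grab_frame("wrist");G=cv2.cvtColor(g["frame"],cv2.COLOR_RGB2GRAY)
print(G[60:84:1,290:316:1]);print(G[128:150,163:187])
```

```text
[[213 213 213 213 214 216 216 223 242 249 239 202 156 135 132 134 138 139
  139 137 137 138 136 138 137 137]
 [213 212 212 214 215 215 216 222 240 247 238 206 159 136 134 134 137 139
  138 137 137 138 136 138 141 146]
 [213 213 213 213 214 214 207 207 209 213 196 171 146 134 134 134 135 136
  137 136 136 137 139 153 162 177]
 [214 214 212 213 208 201 189 177 167 168 161 156 143 136 133 136 136 136
  137 137 134 137 150 180 198 203]
 [214 214 214 207 196 179 165 159 156 157 158 156 147 136 132 133 136 137
  138 136 136 140 157 185 201 209]
 [208 207 204 194 177 161 156 157 158 159 157 156 153 139 127 125 128 131
  133 131 132 144 153 170 188 203]
 [190 187 181 170 161 158 155 157 157 156 152 149 140 131 120 119 120 122
  123 126 137 146 155 161 169 190]
 [175 174 167 159 153 156 154 156 154 144 131 119 111 106 105 104 108 111
  115 131 146 154 155 157 164 181]
 [171 171 164 153 151 152 157 155 146 120 100  92  89  87  87  89  94  98
  106 120 142 154 156 157 160 166]
 [173 170 158 146 145 148 153 151 137 105  86  86  83  83  83  85  85  87
   89  99 122 146 155 154 155 154]
 [173 170 
[... 3039 characters left out ...]
91 193 197 202 203 205 205 208 207 206 208 212 215 217 216 217 217
  217 214 206 197 196 197]
 [189 190 191 195 202 207 210 212 215 216 216 218 217 218 217 217 215 214
  212 205 200 194 194 198]
 [190 190 191 192 198 204 204 209 213 214 215 218 217 216 214 211 208 205
  201 198 196 195 196 196]
 [192 192 191 193 195 196 198 199 204 207 208 209 208 206 202 200 199 198
  197 197 197 197 198 198]
 [192 194 193 194 193 191 193 196 195 196 199 199 200 199 197 195 195 196
  195 194 196 197 200 196]
 [191 192 192 193 193 192 193 192 193 195 195 196 195 195 193 195 193 194
  195 195 196 199 198 190]
 [192 193 192 192 193 193 192 194 195 194 193 194 195 195 195 195 197 194
  197 196 198 199 196 185]]
```

The top bush is at about (304.7,70.3) and the left one at about (175.5,133.5). Now the phase.

Run:
```python
from h import *
g=eyes.grab_frame("wrist")
W=[(304.7,70.3),(175.7,133.5),(435.8,136.7)]
angs(g,W);print(np.degrees(phase(g,W,[0,1,-1],-np.pi)))
print("nose axis at v~60:",[wproj(g,hub+R@[-106,0,d]).round(1) for d in(4,10,15,71)])
```

```text
179.6 108.0
-109.5 107.4
108.3 106.1
hub [651.7 -15.7] bush -180.66 err 0.52
-180.65885201044077
nose axis at v~60: [array([304.2,  71.6]), array([304.9,  66.1]), array([305.5,  61.5]), array([312.5,   2.3])]
```

The wheel is aligned to within about 0.7°, well inside the plunger's capture range. Next I back the finger off, lift and move round to the plunger.

Request:
{"fn": "send_rows", "kwargs": {
  "grip": [-1, -1, -1, -1, -1, -1, -1, -1],
  "xyz": [
    [0.003, 0.004, 0.001],
    [0.005, 0.007, 0.003],
    [0.005, 0.007, 0.015],
    [0.005, 0.007, 0.035],
    [0.005, 0.007, 0.065],
    [0.005, 0.007, 0.095],
    [0.005, 0.007, 0.125],
    [0.005, 0.007, 0.15]
  ],
  "yaw": [0, 0, 0, 0, 0, 0, 0, 0]
}}

```text
time_s: 9.1
ee_pos: [684.3, -54.8, 343.4]
ee_rot: [-180.0, 0.2, 176.4]
force: [1.2, -0.3, 0.6]
gripper_width: 0.4
gripper_force: 0.0
```

Request:
{"fn": "send_rows", "kwargs": {
  "grip": [-1, -1, -1, -1, -1, -1, -1, -1],
  "xyz": [
    [-0.03, 0.01, 0],
    [-0.06, 0.02, 0],
    [-0.09, 0.03, 0],
    [-0.12, 0.04, 0],
    [-0.15, 0.047, 0],
    [-0.175, 0.047, 0],
    [-0.19, 0.047, 0],
    [-0.19, 0.047, 0]
  ],
  "yaw": [0, 0, 0, 0, 0, 0, 0, 0]
}}

```text
time_s: 9.77
ee_pos: [491.4, -7.6, 342.2]
ee_rot: [-180.0, 0.1, 176.4]
force: [0.7, 0.0, -0.7]
gripper_width: 0.6
gripper_force: 0.0
```

Run:
```python
from h import *
g=eyes.grab_frame("wrist");print(env.state()["ee_pos"].round(1))
G=cv2.cvtColor(g["frame"],cv2.COLOR_RGB2GRAY);c=wproj(g,hub+R@[-106,0,71]);print("head exp",c.round(1))
s=eyes.grab_frame("side");e=proj(s,hub+R@[-106,0,71]);print("side exp",e.round(1))
x,y=c.round().astype(int);a=G[max(0,y-40):y+40:2,x-40:x+40:2]
for r in a:print(''.join(' .:-=+*#%@'[int(v)*10//256] for v in r))
```

```text
[493.3  -7.7 341.9]
head exp [254.  197.3]
side exp [264.  200.6]
@@@@@@@@@@@@@@@@@@@@@@@@@@@@@@@@@@@@@@@@
@@@@@@@@@@@@@@@@@@@@@@@@@@@@@@@@@@@@@@@@
@@@@@@@@@@@@@@@@%%%%%%%%%@@@@@@@@@@@@@@@
@@@@@@@@@@@@@@@@%#******#@@@@@@@@@@@@@@@
@@@@@@@@@@@@@@@@%********@@@@@@@@@@@@@@@
@@@@@@@@@@@@@@@@%********%@@@@@@@@@@@@@@
@@@@@@@@@@@@@@@@%##*####%@@@@@@@@@@@@@@@
@@@@@@@@@@@@@@@@@%%%%%%%@@@@@@@@@@@@@@@@
@@@@@@@@@@@@@@@@@%%%%%%@@@@@@@@@@@@@@@@@
@@@@@@@@@@@@@@@@@%%%%%%@@@@@@@@@@@@@@#++
#====@@@@@@@@@@@@%%%%%%@@@@@@@@@@@@@*=+*
#====@@@@@@@@@@@@%%%%%@@@@@@@@@@@@@#=+*#
#====@@@@@@@@@@@@%%%#%@@@@@@@@@@@@@*+***
#====@@@@@@@@@@@@@%%%%@@@@@@@@@@@@@*+***
#====@@@@@@@@@@@@@%%%%@@@@@@@@@@@@@*+***
#====@@@@@@@@@@@@@%%%%@@@@@@@@@@@@@%+***
@****@@@@@@@@@@@@@@%##%@@@@@@@@@@@@@%+**
@@@@@@@@@@@@@@@@@%#+==+*%%**%@@@@@@@@@@%
@@@@@@@@@@@@@@@@@*=======##**%@@@@@@@@@@
@@@@@@@@@@@@@@@@%========+##%@%@@@@@@@@@
@@@@@@@@@@@@@@@@#=========*%@@@%@@@@@@@@
@@@@@@@@@@@@@@@@*=========+%@@@@@@@@@@@@
@@@@@@@@@@@@@@@*+======++=+@@@@@@@@@@@@@
@@@@@@@@@@@@@*+++=======+++*@@@@@@@@@@@@
@@@@@@@@@@@@++++=========+++%@@@@@@@@@@@
@@@@@@@@@@@%+==+========+==+#@@@@@@@@@@@
@@@@@@@@@@@+========+=======+@@@@@@@@@@@
##%%%%%%#**=========+========+*****#####
====================+===================
-===================*===================
---==-===-=======--=+--=====-======-----
--------=-----===--=+--===-----=--------
------------=-===---=--===--------------
-------------====--=+---===-------------
-------------=++=--=*---=+=-------------
-------------=++---=*---=++-------------
-------------=++---=+---=++-------------
-------------=*+---=+---=++-------------
-------------=*+---=+---=++-------------
-------------=*+---==---=++-------------
```

The head sits about where expected, at x≈530 and y≈-6.5. Descend in front of it.

Request:
{"fn": "send_rows", "kwargs": {
  "grip": [-1, -1, -1, -1, -1, -1, -1, -1],
  "xyz": [
    [0.001, 0.001, -0.025],
    [0.001, 0.001, -0.055],
    [0.001, 0.001, -0.085],
    [0.001, 0.001, -0.115],
    [0.001, 0.001, -0.14],
    [0.001, 0.001, -0.158],
    [0.001, 0.001, -0.17],
    [0.001, 0.001, -0.17]
  ],
  "yaw": [0, 0, 0, 0, 0, 0, 0, 0]
}}

```text
time_s: 10.53
ee_pos: [494.2, -6.8, 167.7]
ee_rot: [-180.0, -0.3, 176.3]
force: [-0.1, 0.1, -0.4]
gripper_width: 0.2
gripper_force: 0.0
```

Request:
{"fn": "send_rows", "kwargs": {
  "grip": [-1, -1, -1, -1, -1, -1],
  "xyz": [
    [0.003, 0, -0.003],
    [0.006, 0, -0.006],
    [0.009, 0, -0.009],
    [0.012, 0, -0.012],
    [0.014, 0, -0.014],
    [0.014, 0, -0.014]
  ],
  "yaw": [0, 0, 0, 0, 0, 0]
}}

```text
time_s: 11.03
ee_pos: [509.2, -6.8, 156.8]
ee_rot: [180.0, 0.0, 176.3]
force: [-0.4, 0.9, -0.7]
gripper_width: 0.6
gripper_force: 0.0
```

Request:
{"fn": "send_rows", "kwargs": {
  "grip": [-1, -1, -1, -1, -1, -1, -1],
  "xyz": [
    [0.001, 0, -0.003],
    [0.002, 0, -0.006],
    [0.003, 0, -0.007],
    [0.004, 0, -0.008],
    [0.005, 0, -0.009],
    [0.006, 0, -0.01],
    [0.006, 0, -0.01]
  ],
  "yaw": [0, 0, 0, 0, 0, 0, 0]
}}

```text
time_s: 11.62
ee_pos: [514.5, -6.8, 146.8]
ee_rot: [-180.0, -0.0, 176.4]
force: [-1.3, -0.6, 1.1]
gripper_width: 0.2
gripper_force: 0.6
```

Request:
{"fn": "send_rows", "kwargs": {
  "grip": [-1, -1, -1, -1],
  "xyz": [
    [0.001, 0, -0.001],
    [0.002, 0, -0.002],
    [0.003, 0, -0.003],
    [0.003, 0, -0.003]
  ],
  "yaw": [0, 0, 0, 0]
}}

```text
time_s: 11.95
ee_pos: [517.7, -6.9, 143.7]
ee_rot: [-180.0, -0.0, 176.3]
force: [-1.9, -0.6, 0.1]
gripper_width: 0.1
gripper_force: 0.6
```

Contact with the head began near (514,147); its 2 N friction shows. Press on.

Request:
{"fn": "send_rows", "kwargs": {
  "grip": [-1, -1, -1, -1, -1],
  "xyz": [
    [0.001, 0, -0.001],
    [0.002, 0, -0.002],
    [0.003, 0, -0.003],
    [0.004, 0, -0.004],
    [0.004, 0, -0.004]
  ],
  "yaw": [0, 0, 0, 0, 0]
}}

```text
time_s: 12.37
ee_pos: [521.9, -6.8, 139.8]
ee_rot: [180.0, 0.0, 176.4]
force: [-0.6, -0.2, 0.8]
gripper_width: 0.3
gripper_force: 0.6
```

Request:
{"fn": "send_rows", "kwargs": {
  "grip": [-1, -1, -1, -1],
  "xyz": [
    [0.001, 0, -0.001],
    [0.002, 0, -0.002],
    [0.003, 0, -0.003],
    [0.003, 0, -0.003]
  ],
  "yaw": [0, 0, 0, 0]
}}

```text
time_s: 12.7
ee_pos: [523.0, -6.8, 138.3]
ee_rot: [-180.0, -0.2, 176.4]
force: [-9.0, -0.7, 12.6]
gripper_width: 0.4
gripper_force: 7.9
```

Request:
{"fn": "send_rows", "kwargs": {
  "grip": [-1, -1, -1],
  "xyz": [
    [0.001, 0, -0.001],
    [0.002, 0, -0.002],
    [0.002, 0, -0.002]
  ],
  "yaw": [0, 0, 0]
}}

```text
time_s: 12.95
ee_pos: [523.2, -6.8, 137.9]
ee_rot: [-180.0, -0.4, 176.4]
force: [-15.7, -1.3, 26.1]
gripper_width: 0.3
gripper_force: 14.9
```

Request:
{"fn": "send_rows", "kwargs": {
  "grip": [-1, -1, -1],
  "xyz": [
    [0.001, 0, -0.001],
    [0.001, 0, -0.001],
    [0.001, 0, -0.001]
  ],
  "yaw": [0, 0, 0]
}}

```text
time_s: 13.2
ee_pos: [523.2, -6.8, 137.7]
ee_rot: [-180.0, -0.4, 176.4]
force: [-20.0, -0.8, 30.7]
gripper_width: 0.6
gripper_force: 18.3
```

It meets a hard stop at 36 N, after at least 12.6 mm of travel. I'll retract along the axis and verify.

Request:
{"fn": "send_rows", "kwargs": {
  "grip": [-1, -1, -1, -1, -1, -1, -1, -1],
  "xyz": [
    [-0.004, 0, 0.004],
    [-0.01, 0, 0.01],
    [-0.02, 0, 0.02],
    [-0.03, 0, 0.035],
    [-0.035, 0, 0.06],
    [-0.035, 0, 0.09],
    [-0.035, 0, 0.12],
    [-0.035, 0, 0.15]
  ],
  "yaw": [0, 0, 0, 0, 0, 0, 0, 0]
}}

```text
time_s: 13.87
ee_pos: [492.3, -6.6, 285.8]
ee_rot: [180.0, 0.1, 176.4]
force: [0.1, -0.5, 0.4]
gripper_width: 0.4
gripper_force: 0.0
```

Request:
{"fn": "send_rows", "kwargs": {
  "grip": [-1, -1, -1, -1, -1, -1, -1, -1],
  "xyz": [
    [0.03, 0, 0.03],
    [0.06, 0, 0.055],
    [0.09, 0, 0.055],
    [0.12, 0, 0.055],
    [0.15, 0, 0.055],
    [0.18, 0, 0.055],
    [0.2, 0, 0.055],
    [0.2, 0, 0.055]
  ],
  "yaw": [0, 0, 0, 0, 0, 0, 0, 0]
}}

```text
time_s: 14.53
ee_pos: [695.9, -6.6, 336.4]
ee_rot: [180.0, -0.0, 176.4]
force: [-1.2, -0.4, -0.8]
gripper_width: 0.4
gripper_force: 0.0
```

Run:
```python
from h import *
g=eyes.grab_frame("wrist");print(env.state()["ee_pos"].round(1),env.state()["force"].round(1))
print(bushes(g,-180,(1,-1,2,-2)))
G=cv2.cvtColor(g["frame"],cv2.COLOR_RGB2GRAY)
for d in(71,57):print(d,wproj(g,hub+R@[-106,0,d]).round(1))
x,y=wproj(g,hub+R@[-106,0,64]).round().astype(int);print(x,y)
for r in range(max(0,y-24),y+24):print(r,''.join(' .:-=+*#%@'[int(v)*10//256] for v in G[r,x-26:x+26]))
```

```text
[693.9  -6.6 337.1] [-0.3 -0.8 -0.1]
[(np.float64(161.5), np.float64(116.1)), (np.float64(328.1), np.float64(113.8)), (np.float64(179.5), np.float64(202.0)), None] seeds [[161.4, 118.0], [327.7, 114.0], [179.3, 204.0], [308.2, 201.7]]
-109.6 107.6
108.1 106.6
-36.7 104.2
hub [651.6 -14.6] bush -180.36 err 0.54
-180.36303159779925
71 [242.4  34.1]
57 [242.8  43.7]
243 39
15 ......................:..:...:::::..................
16 ......................:..::..:..:::.................
17 ...............................::::.................
18 ................................:::.................
19 ................................:::.................
20 ................................::.............::...
21 .............................................::.:...
22 ..................:...........:.........:...::.::...
23 ...........:.....:.....:.............::...::::::::::
24 ...........:........:.....:.::...::::.::.::.::::.::.
25 ..........:..::.:..:.:::..::....::::::::::::::::::::
26 .....:...::......:.:::.:::::.:::::::::::::::::::::::
27 ...:..::::.:::::::::::::::::::::::::::::::::::::::::
[... 1260 characters left out ...]
:::::::::::::-=*############
51 ###%##%%%#%###%%%%+-:::::::::::::::::-+*############
52 ######%%%####%%%@%*-::::::::::::::::-=+*############
53 #####%%%%####%%@@%*=-::::::::::::---=+++*###########
54 ####%#%##%###%@@@%*==-----------==++++++++**########
55 #######%#####%@@@#*+=====-==+++******+++++++*#######
56 #######%#%#%%%%%%#*+=====++*########*+++++++*#######
57 #######%%%%%%%%%%##*+==+=+*#%%%%###*+++++++*########
58 ######%%%%@@@@@@%%##+====+*######**+++++++*#%%######
59 ####%%%%@@@@@@@@@%%#+====++*#****++=+++++*#%%%%%###*
60 #%%%%@@@@@@@@@@@@@%#+==+=+++++++++==+++++*#%%%%%%##*
61 %%%@@@@@@@@@@@@@@@%#++=+++++++++====++++**%%%%%%%###
62 %@@@@@@@@@@@@@@@@@%#*+=++++++++++++++++++*#%%%%%%###
```

The wheel stays true (−180.4°). To confirm the head's travel, I'll compare its dark centroid with the earlier saved frame taken with the plunger out.

Run:
```python
from h import *
g=eyes.grab_frame("wrist");Gn=cv2.cvtColor(g["frame"],cv2.COLOR_RGB2GRAY);Go=cv2.imread("pics/w2.png",0)
old=dict(g);P0=g["pose"].copy();P0[:3,3]=[631.81,-8.45,511.10];old["pose"]=P0
print(g["pose"][:3,3])
for nm,gg,G,(x0,y0) in(("old",old,Go,(225,25)),("new",g,Gn,(222,35))):
    a=G[y0:y0+40,x0:x0+45]
    n,l,st,c=cv2.connectedComponentsWithStats((a<90).astype(np.uint8))
    for i in range(1,n):
        if st[i,4]>60:print(nm,st[i].tolist(),(c[i]+[x0,y0]).round(1))
    for d in(71,64,57):print(d,wproj(gg,hub+R@[-106,0,d]).round(1))
for r in range(26,56):print(r,''.join(' .:-=+*#%@'[int(v)*10//256] for v in Go[r,222:278]))
```

```text
[628.06463824  -2.63242767 506.61778101]
old [0, 0, 45, 7, 223] [245.1  27.4]
old [15, 6, 19, 15, 230] [249.   37.7]
old [2, 30, 15, 6, 74] [233.1  57.4]
71 [247.2  33.8]
64 [247.4  38.5]
57 [247.5  43.2]
new [14, 8, 19, 14, 220] [244.8  49.6]
71 [242.5  36. ]
64 [242.7  40.8]
57 [242.9  45.5]
26 .........:..:...::::::::::::::::::::::::::::::::::::::::
27 .......:::.:::::::::-------------===-:::::::::::::::::::
28 .....:.::.:::::::::=========++=++###+-::::::::::::::::::
29 ....:::.::::::::::-=++++++++++++*###+-::::::::::::::::::
30 .:::::::::::::::::-=+++=========+***+=::::::::::::::::::
31 ::::::::::::::--:--=+=---:::::--=+***=--------==========
32 ==============++++==--:::::::::::-=++++**********#%#####
33 ********#***#####*+-:::::::::::::::-=*##########%@@@@@@@
34 #################*=:::::::::::::::::-*##########%@@@@@@@
35 #################+-:::::::::::::::::-+*#########%@@@@@@@
36 ######%#########*=:::::::::::::::::::=*#########%@@@@@@@
37 ##%#%#%#%%######*=:::::::::::::::::::=*#########%%@@@@@@
38 ###%####%#######+-:::::::::::::::::::-*#######%%%@@@@@@@
39 ##%%%%#%#%######+-::::
[... 294 characters left out ...]
##*+==--:::::::--=++*%@@@@%%##%%@@@@@@@@
45 %#%%%%%%%##%#%####*+++==--------=++**%%%%%%####%%%%%%@@@
46 #%%%%%#####%%#####*++++=========++++*################%@@
47 %%%#%%%###########*+++++========++++**################%@
48 #%##%%%%%##%######*+++++========++++**################%@
49 %%%#%%%%#####%####*+++++=======+++++**#############%##%%
50 %%%%%#%%%##%%%####*+++++++++++++++++**##%#########%####%
51 #%%%%%%%%###%####*++******************##%%%######%#%%##%
52 %%%%%%%%%%#######*++******************##%%%%#######%###%
53 #%%########***+++==+**************##**##%%%#%#######%#%%
54 ####*++++====-----=+**##############**####%%#%##%#####%%
55 ###+=----:::::::--=+**#####%%%%%###**####%%#%%%%#%%##%#%
```

The offset from the model is +3.9 px with the plunger out (71 mm) and +4.1 px now at 57 mm. That makes the travel about 14 mm, so the plunger is fully home. The robot is clear, so I'm handing the job in.

```bash
python3 -c "
from workcell import env
print(env.job_done())"
```

```text
the job is handed in; nothing more can be done
None
```

The wheel stands with its empty clip at the top (within about 0.5° by camera), the plunger is pressed fully home (about 14 mm of travel), and the job is handed in at about 15 s.

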